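Jack up the gilded frame and hold it

TASK

The front edge of the hinged gilded frame must be held up so that a colleague can renew the cork under it. Lift the deep lid off the jack case by its knob and set it aside on the bench, knob up; then stand the jack on the bench with its saddle centred under the white dot of the red lift pad, let go of it, pump the handle once as a trial (fully down, then let it come fully up again), press it fully down a second time and finish while still holding it down, with the frame resting on the saddle. Raise the frame with the jack only, without touching frame or stand with the gripper, and leave the cup, tape roll and bottle alone.

Things in the scene. Friction and masses are not known exactly. Their poses are not given: they have to be found in the camera images.
- lid_knob (a point): Round wooden knob, 30 mm diameter, on the blue lift-off lid of the jack case; this point is on the knob's axis at grasp height, 132 mm above the lid's lower edge, 21 mm above the lid's flat top (the knob stands 36 mm above that top). The lid is a loose box open below, 230 mm long (its x axis) x 100 mm wide (y) x 111 mm high without the knob, walls 4 mm, about 280 g. It stands over the jack, so it must rise at least 100 mm before it moves sideways.
- case: Fixed dark wooden base board of the jack case, 252 mm (its x) x 128 mm (y), 12 mm thick; origin at the centre of its underside on the bench. On it a 7 mm high locating lip, 215 x 86 mm outside; the lid stands around that lip, and inside it stands the jack, its saddle towards about +x.
- jack_grip (a point): The loose green lever jack, about 750 g: this point is on the axis of its upright grip post, 72 mm above the underside of the jack's base. The post is 28 mm wide across the jack (y), 24 mm along it (x), with its top 91 mm above the underside: grasp it across y. x axis: along the jack from handle to saddle. The base plate is 64 mm wide and 10 mm thick, from 115 mm behind this point to 78 mm ahead of it.
- saddle_top (a point): Centre of the top face of the jack's steel saddle, a 32 mm disc, 60 mm ahead (jack x) of the grip post's axis. 48 mm above the jack's underside with the handle up; pressing the handle fully down raises it 31 mm straight up.
- handle_end (a point): Centre of the top of the round black rubber pad (30 mm diameter) at the end of the jack's handle, about 96 mm behind (jack -x) the post's axis. 95 mm above the jack's underside with the handle up, about 56 mm lower when fully down; on the way it shifts up to 9 mm along jack x.
- jack_handle (a joint): Angle of the jack's handle: 0 = fully up (a spring returns it there when let go), 0.56 rad = fully down on its stop. About 2 N on the pad presses it empty, about 5 N with the frame on the saddle.
- lift_mark (a point): White dot, centre of the top of the red lift pad (46 x 46 x 6 mm) that sticks out from the middle of the frame's near edge. Frame down: pad underside 62 mm, dot 68 mm above the bench, so the jack's saddle passes 14 mm below; a full stroke lifts it 17 mm. x axis: towards the frame's hinge. Slide the jack in from the near side along it; nothing stands within 100 mm to either side.
- stand: Fixed wooden stand of the gilded frame; origin on the bench below the white dot (frame down), x axis towards the frame's hinge, 275 mm away. Frame 310 mm wide (y), from 22 to 272 mm along x, underside 62 mm, top 90 mm above the bench; 900 g, some 4 N at the pad; it swings up freely and falls back when not held. Cork-topped posts at x = 50 mm, y = +-130 mm.
- cup: Bystander: dark red takeaway cup, 82 mm diameter, 118 mm high; origin at the centre of its underside.
- tape: Bystander: roll of blue tape lying flat, 100 mm diameter, 25 mm high; origin at the centre of its underside.
- bottle: Bystander: clear water bottle, 64 mm diameter, 170 mm high; origin at the centre of its underside.
Mind the look-alikes: they are no part of the job. There is more than one size of the part that bears lid_knob; the job needs the larger.

How it is judged:
On the way, in this order (a step that is already met when the one before it is completed fails the run):
1. the lid stands knob up on the bench, clear of the case, and is let go (height (world z) of lid_knob below 0.138 m and angle between lid_knob's own z axis and vertical below 0.1 rad and horizontal distance between lid_knob and case above 0.118 m and contact force between the fingers and lid below 0.1 N), for 0.2 s.
2. the jack stands on the bench, let go, its saddle under the white dot, handle up (horizontal distance between saddle_top and lift_mark below 0.014 m and angle between jack_grip's own z axis and vertical below 0.06 rad and height (world z) of jack_grip below 0.077 m and value of joint jack_handle below 0.08 rad and height (world z) of lift_mark below 0.0705 m and contact force between the fingers and jack below 0.1 N), for 0.2 s.
3. trial stroke: the handle is pressed fully down and the frame rises (horizontal distance between saddle_top and lift_mark below 0.014 m and angle between jack_grip's own z axis and vertical below 0.06 rad and height (world z) of jack_grip below 0.077 m and value of joint jack_handle above 0.46 rad and height (world z) of lift_mark above 0.077 m), for 0.1 s.
4. the handle comes fully up again and the frame is back down (horizontal distance between saddle_top and lift_mark below 0.014 m and angle between jack_grip's own z axis and vertical below 0.06 rad and height (world z) of jack_grip below 0.077 m and value of joint jack_handle below 0.08 rad and height (world z) of lift_mark below 0.0705 m), for 0.1 s.
At the end, for the whole second after the job is handed in: Gripper presses the jack (>1 N), handle down (>0.46 rad) and still; frame rests on the jack (>1 N), the dot over 77 mm above the bench; saddle centre within 14 mm of the white dot from above; jack upright on the bench; lid upright on the bench, its centre >118 mm from the case centre (all of step 3 and height (world z) of lid_knob below 0.138 m and angle between lid_knob's own z axis and vertical below 0.1 rad and horizontal distance between lid_knob and case above 0.118 m and contact force between the fingers and jack above 1 N and contact force between jack and stand above 1 N and velocity of joint jack_handle between -0.1 and 0.1 rad/s); the arm keeps its last pose, push and grip.
It fails at once if the gripper or arm pushes the frame or its stand (contact force between any of the fingers, the arm and stand above 2 N).
It fails at once if a bystander is shifted by more than 30 mm or tipped (distance of any of cup, tape, bottle from where it was at the start of the episode above 0.03 m or angle between any of cup, tape, bottle's own z axis and vertical above 0.3 rad).
It also fails if it takes over 72 s, if anything falls off the work surface, if the arm or the gripper's body presses on something with over 40 N, if the wrist force passes 120 N, or if a joint passes its speed limit or range.

ROBOT

A 7-joint arm with a two-finger parallel gripper is mounted at the origin on the work surface. World frame = base frame: x ahead of the robot, y to its left, z up, the work surface at z = 0. Lengths are in m, angles in rad, forces in N, time in s.
With the tool pointing down it reaches from about 0.425 to 0.925 m from the base axis. Payload 6.8 kg.
Tool frame: the origin (TCP) lies on the centre line of the jaws, within the pads' length; the fingertips stand 14 mm ahead of it and the grasp point (between the pads) lies 5 mm behind it (bot.finger_overhang is the distance from the TCP to the fingertips, in m); z points along the fingers, y is the line along which they close (so a half turn about z gives the same grasp; the last joint's range is limited). The gripper opens to 85 mm and grips with 20 to 120 N. Pads are 22 mm wide; open, the fingers measure 114 mm over their backs; the gripper's body (76 mm by 85 mm) begins 54 mm behind the grasp point. The pads swing forward as they close: fully open they stand 13 mm farther back than shut.
Start: joints at [-1.219, 0.477, 0.022, 1.555, -0.011, 1.109, -0.083], TCP at [0.3, 0.605, 0.245] pointing down, gripper open.
Joint ranges: [-2.96, 2.96], [-0.34, 2.1], [-1.41, 1.46], [0.24, 2.44], [-1.37, 4.51], [0.17, 1.92], [-2.96, 2.96]. Speed limits (rad/s): [2.39, 2.39, 3.14, 3.14, 3.14, 3.14, 3.14].

INTERFACE

Orientations are given as a unit quaternion [w, x, y, z].
In Python, from station import bot gives the robot as it stands.
- The arm moves only by the shell command python3 -m inch 'ROWS' [OPENING] [FORCE]. ROWS is JSON, a list of rows, each a list of 4 numbers: the shift along the tool's x, y, z in m, then the turn about the tool's z in degrees. A call has 1 to 12 rows; each row shifts and turns the commanded pose from where the row before left it, along the tool's axes as they then stand; what a row does not reach is not made up. A row lasts 1/10 s, in which the tool goes at most 50 mm and 8.59 degrees, less where a joint would pass 70% of its speed; a pose out of reach is approached as far as the arm can. A call is refused whole if a number of a shift passes 0.05 or a number of a turn 8.59, either way. A call with a gripper value outside its range is refused whole. OPENING is the finger opening in m, from 0 to 0.0854, set as the call begins (- or left out, the last holds). The fingers move at their own pace and stop on an object; FORCE is the grip in N (left out, the last holds). Time passes only in rows, so rows that do not move let the fingers close. It gives the time, the measured TCP pose, the force, the opening and the grip force at its end, in the units of the state.
- bot.get_obs(): the state, without advancing time (a new reading comes with each control period).
- bot.read_camera(name): name is "scene" or "top" or "wrist"; returns a dict with "color" (400x640x3 uint8, red, green, blue), "mtx" (3x3 intrinsics, pixels), "world_from_camera" (4x4, takes a point from camera to world coordinates); the wrist camera has in their place "hand_eye" (4x4, takes a point from camera to tool coordinates, whose origin is the TCP and whose axes are the flange's). Camera axes: x right, y up, looking along -z (the intrinsics and any distortion apply to the point x, -y, -z); pixel columns grow to the right and rows downward; lengths in m; the calibration is good to about 2 mm. A picture is of the moment at which its call begins: read the wrist's pose just before it. There is no depth.
- bot.hand_in(): hands the job in; it is judged then, once.
The state is a dict: "t": time; "q": joint angles; "joint_vel": joint speeds; "joint_torque": joint torques, N m; "eef_pos": TCP position; "tool_rot": TCP orientation; "contact_force": force on the tool from outside, world axes, zero at the start; "torque": the same for the moment, N m; "gripper_width": opening from 0.0 (shut) to 1.0 (fully open); "grasp_force": force on a finger pad.
Only numpy, scipy, OpenCV 4.12 (cv2) and the standard library are available. Lean on these libraries where they do the work, as an engineer would, in place of code of your own. Each camera call takes 0.05 s, during which the arm holds its last target. There are 200 camera calls.

## Working session

There is one attempt and no reset: what is moved stays moved. The work goes in short steps, Python scripts to look and compute and a shell command to move; the robot and the scene stay as the last step left them, time stands still between calls to the robot, and variables do not carry over. Pictures are saved under pics/ and viewed, at most 14 in all, crops included, and the job is handed in when it is done.

```bash
mkdir -p pics; cat > h.py <<'E'
import numpy as np, cv2
from scipy.spatial.transform import Rotation as R
from station import bot
def pose():
    o=bot.get_obs(); w,x,y,z=o["tool_rot"]; T=np.eye(4); T[:3,:3]=R.from_quat([x,y,z,w]).as_matrix(); T[:3,3]=o["eef_pos"]; return T
def snap(cam,name):
    T=pose(); c=bot.read_camera(cam)
    W=T@c["hand_eye"] if cam=="wrist" else c["world_from_camera"]
    cv2.imwrite(f"pics/{name}.png",c["color"][:,:,::-1]); np.savez(f"pics/{name}.npz",W=W,K=c["mtx"]); return c
def px(name,u,v,z):
    d=np.load(f"pics/{name}.npz"); K,W=d["K"],d["W"]
    r=np.linalg.inv(K)@[u,v,1]; r=W[:3,:3]@[r[0],-r[1],-r[2]]; o=W[:3,3]
    return (o+r*(z-o[2])/r[2]).round(4)
def proj(name,p):
    d=np.load(f"pics/{name}.npz"); K,W=d["K"],d["W"]
    q=np.linalg.inv(W)@np.append(p,1); a=K@[q[0],-q[1],-q[2]]; return (a[:2]/a[2]).round(1)
E
python3 - <<'E'
from h import *
c=snap("top","top0"); print(c.keys(),c["mtx"],c["world_from_camera"]); snap("scene","scene0"); o=bot.get_obs(); print(pose(),o)
E
```

```text
dict_keys(['color', 'mtx', 'world_from_camera']) [[456.18034906   0.         320.52112369]
 [  0.         456.18034906 202.60589523]
 [  0.           0.           1.        ]] [[-0.0101653   0.99170039 -0.1281679   0.2827609 ]
 [-0.99983053 -0.0081129   0.01652528 -0.05880342]
 [ 0.01534831  0.12831416  0.9916148   1.5193229 ]
 [ 0.          0.          0.          1.        ]]
[[-8.96165905e-01  4.43718725e-01 -6.02292230e-04  2.99313664e-01]
 [ 4.43719117e-01  8.96164662e-01 -1.49826497e-03  6.04455366e-01]
 [-1.25055210e-04 -1.60994256e-03 -9.99998696e-01  2.44424666e-01]
 [ 0.00000000e+00  0.00000000e+00  0.00000000e+00  1.00000000e+00]] {'t': 0.1, 'q': array([-1.21913425,  0.47772387,  0.02235068,  1.55633858, -0.01149527,
        1.10927332, -0.08309764]), 'joint_vel': array([-0.00107404, -0.00218407, -0.00128437, -0.00132656, -0.00047964,
        0.00145823, -0.00078332]), 'joint_torque': array([ 3.90648987e-03, -5.97764575e+01,  1.61339577e+00, -2.81959909e+01,
        1.28051321e-02,  4.95504064e-03,  7.02249565e-06]), 'eef_pos': array([0.29931366, 0.60445537, 0.24442467]), 'tool_rot': array([-1.22532448e-04,  2.27853094e-01,  9.73695186e-01, -7.98044289e-04]), 'contact_force': array([-0.21125805, -1.13919738, -0.84224612]), 'torque': array([ 0.0185484 , -0.01030113, -0.03835611]), 'grasp_force': 0.0, 'gripper_width': 0.9996548501961154}
```

View pics/top0.png

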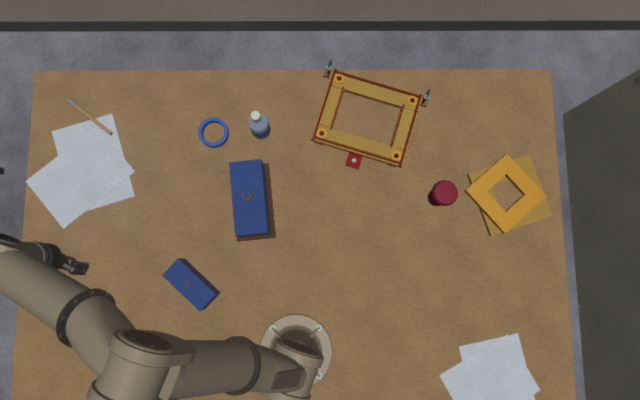

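View pics/scene0.png

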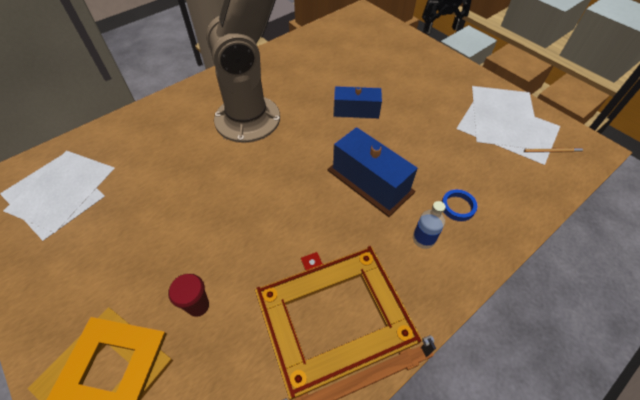

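```bash
python3 - <<'E'
from h import *
a=cv2.imread("pics/top0.png"); 
h=cv2.cvtColor(a,cv2.COLOR_BGR2HSV)
m=cv2.inRange(h,(105,120,40),(125,255,255)); m[:,:225]=0; m[:,285:]=0; m[:150]=0
cs=max(cv2.findContours(m,0,2)[0],key=cv2.contourArea); r=cv2.minAreaRect(cs); print(r)
for p in cv2.boxPoints(r): print(px("top0",*p,0.123))
w=px("top0",247,196,0.155);print("knob",w)
print("dot",px("top0",354,160,.068))
g=cv2.inRange(a,(150,150,150),(255,255,255)); ys,xs=np.nonzero(g[150:170,344:364]); print(xs.mean()+344,ys.mean()+150)
for n,u,v,z in [("cup",444,188,.118),("tape",213,132,.02),("bottle",255,117,.17),("small",187,285,.1),("fl",317,141,.09),("fr",402,163,.09),("hl",338,75,.09),("hr",419,99,.09)]: print(n,px("top0",u,v,z))
b=cv2.resize(a[60:250,180:480],None,fx=2.6,fy=2.6,interpolation=cv2.INTER_CUBIC); cv2.imwrite("pics/crop0.png",b)
E
```

```text
((247.97950744628906, 197.27459716796875), (72.60967254638672, 31.778045654296875), 84.80557250976562)
[0.5913 0.2019 0.123 ]
[0.5997 0.1037 0.123 ]
[0.374  0.0821 0.123 ]
[0.3661 0.1785 0.123 ]
knob [0.481  0.1399 0.155 ]
dot [ 0.6091 -0.1933  0.068 ]
353.8 159.6
cup [ 0.5067 -0.4684  0.118 ]
tape [0.7194 0.2761 0.02  ]
bottle [0.7221 0.1159 0.17  ]
small [0.216  0.3277 0.1   ]
fl [ 0.6673 -0.0733  0.09  ]
fr [ 0.5933 -0.3451  0.09  ]
hl [ 0.8891 -0.1443  0.09  ]
hr [ 0.8061 -0.4078  0.09  ]
```

View pics/crop0.png

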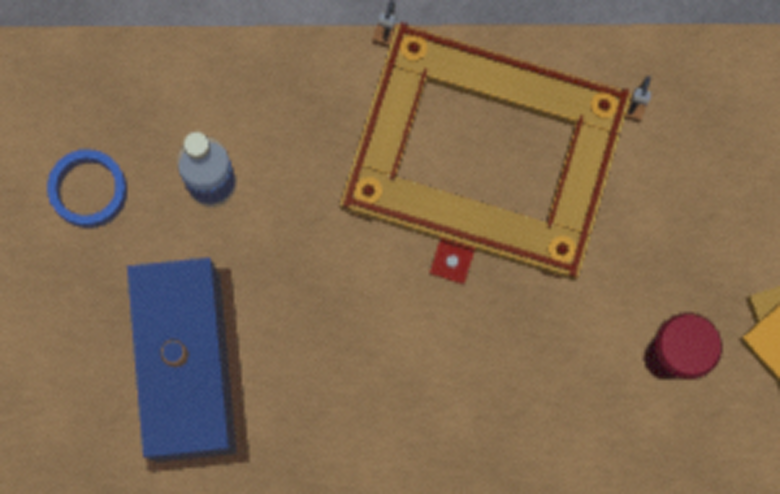

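```bash
cat >> h.py <<'E'
def go(p,hd=None):
    T=pose(); d=T[:3,:3].T@(np.array(p)-T[:3,3]); print("tcp",T[:3,3].round(4),"tool d",d.round(4),"|d|",np.linalg.norm(d).round(3))
    print("y-axis deg",np.degrees(np.arctan2(T[1,1],T[0,1])).round(2),"F",bot.get_obs()["contact_force"].round(2),"q",bot.get_obs()["q"].round(2),"t",bot.get_obs()["t"])
E
python3 -m inch '[[-0.025,-0.022,0,0],[-0.025,-0.022,0,0],[-0.025,-0.022,0,0],[-0.025,-0.022,0,0],[-0.025,-0.022,0,0],[-0.025,-0.022,0,0],[-0.025,-0.022,0,0],[-0.025,-0.022,0,0],[-0.025,-0.022,0,0],[-0.025,-0.022,0,0],[-0.025,-0.022,0,0],[-0.025,-0.022,0,0]]' 0.0854 40
python3 -m inch '[[-0.025,-0.022,0,0],[-0.025,-0.022,0,0],[0,0,0,0],[0,0,0,0],[0,0,0,0]]'
python3 - <<'E'
from h import *
snap("wrist","w1"); go([.481,.140,.24])
E
```

```text
t: 1.3
eef_pos: [0.4513, 0.2337, 0.2451]
tool_rot: [-0.0, 0.228, 0.974, -0.0]
contact_force: [0.4, 0.8, 0.2]
gripper_width: 0.999
grasp_force: 0.0
t: 1.8
eef_pos: [0.476, 0.1747, 0.2451]
tool_rot: [-0.0, 0.227, 0.974, 0.0]
contact_force: [-0.2, 0.7, 0.7]
gripper_width: 1.001
grasp_force: 0.0
tcp [0.4759 0.1749 0.2451] tool d [-0.02   -0.0291  0.0051] |d| 0.036
y-axis deg 63.78 F [ 0.54 -0.31  0.34] q [-0.65  0.2   0.21  1.96 -0.05  0.99  0.69] t 1.85
```

View pics/w1.png

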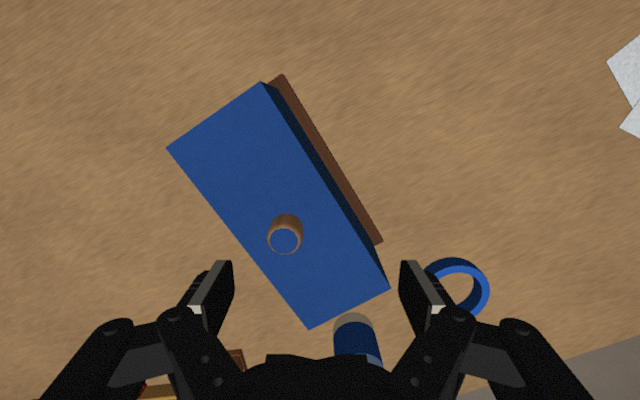

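```bash
python3 - <<'E'
from h import *
k=px("w1",284,240,.159); print(k); C=[px("w1",*p,.123) for p in [(166,148),(262,82),(390,289),(309,329)]]; print(C,np.mean(C,0), np.linalg.norm(C[1]-C[0]),np.linalg.norm(C[2]-C[1]))
go([k[0],k[1],.143])
E
```

```text
[0.4828 0.1417 0.159 ]
[array([0.375 , 0.0804, 0.123 ]), array([0.3659, 0.1803, 0.123 ]), array([0.5928, 0.2005, 0.123 ]), array([0.6014, 0.104 , 0.123 ])] [0.483775 0.1413   0.123   ] 0.10031360824932975 0.22779738804472716
tcp [0.4759 0.1749 0.2451] tool d [-0.0209 -0.0268  0.1021] |d| 0.108
y-axis deg 63.78 F [ 0.54 -0.31  0.34] q [-0.65  0.2   0.21  1.96 -0.05  0.99  0.69] t 1.85
```

```bash
python3 -m inch '[[-0.0105,-0.0135,0,0],[-0.0105,-0.0135,0.02,0],[0,0,0.03,0],[0,0,0.03,0],[0,0,0.015,0],[0,0,0.007,0],[0,0,0,0],[0,0,0,0]]'
python3 -m inch '[[0,0,0,0],[0,0,0,0],[0,0,0,0],[0,0,0,0],[0,0,0,0],[0,0,0,0],[0,0,0,0],[0,0,0,0]]' 0.01 70
python3 -m inch '[[0,0,-0.01,0],[0,0,-0.02,0],[0,0,-0.02,0],[0,0,-0.02,0],[0,0,-0.02,0],[0,0,-0.02,0],[0,0,-0.01,0],[0,0,0,0],[0,0,0,0]]'
python3 - <<'E'
from h import *
snap("scene","s1"); go([.45,.40,.263])
E
```

```text
t: 2.65
eef_pos: [0.4838, 0.1408, 0.144]
tool_rot: [0.0, 0.227, 0.974, 0.0]
contact_force: [-0.1, -0.0, -0.4]
gripper_width: 0.996
grasp_force: 0.0
t: 3.45
eef_pos: [0.4837, 0.1406, 0.1438]
tool_rot: [0.0, 0.228, 0.974, 0.0]
contact_force: [-0.4, 2.0, 5.7]
gripper_width: 0.327
grasp_force: 69.2
t: 4.35
eef_pos: [0.4827, 0.1397, 0.2625]
tool_rot: [-0.001, 0.228, 0.974, -0.0]
contact_force: [-0.4, 0.5, -3.1]
gripper_width: 0.327
grasp_force: 69.6
tcp [0.4826 0.1397 0.2622] tool d [ 0.1447  0.2188 -0.001 ] |d| 0.262
y-axis deg 63.65 F [ 0.16 -0.35 -3.97] q [-0.61  0.17  0.23  1.95 -0.05  1.02  0.75] t 4.4
```

View pics/s1.png

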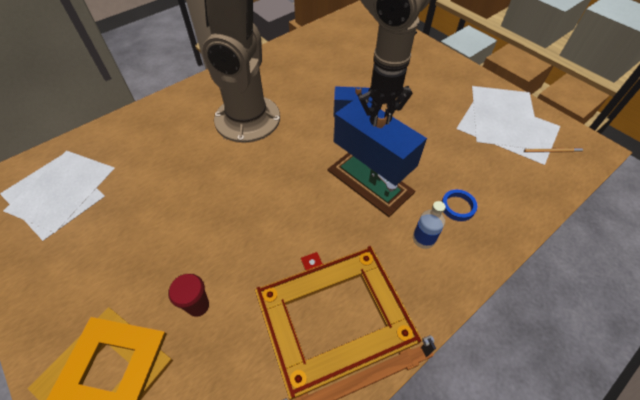

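```bash
python3 -m inch '[[0.01,0.015,0,0],[0.0165,0.025,0,0],[0.0165,0.025,0,0],[0.0165,0.025,0,0],[0.0165,0.025,0,0],[0.0165,0.025,0,0],[0.0165,0.025,0,0],[0.0165,0.025,0,0],[0.0165,0.025,0,0],[0,0,0,0],[0,0,0,0]]'
python3 -m inch '[[0,0,0.01,0],[0,0,0.02,0],[0,0,0.025,0],[0,0,0.025,0],[0,0,0.02,0],[0,0,0.015,0],[0,0,0.008,0],[0,0,0.003,0],[0,0,0,0],[0,0,0,0]]'
```

```text
t: 5.5
eef_pos: [0.4507, 0.3958, 0.2616]
tool_rot: [-0.001, 0.227, 0.974, -0.001]
contact_force: [0.6, -0.6, -3.0]
gripper_width: 0.327
grasp_force: 69.8
t: 6.5
eef_pos: [0.4521, 0.3962, 0.1382]
tool_rot: [0.0, 0.228, 0.974, 0.001]
contact_force: [0.1, 0.7, -2.6]
gripper_width: 0.323
grasp_force: 69.7
```

```bash
python3 -m inch '[[0,0,0.003,0],[0,0,0.002,0],[0,0,0.001,0],[0,0,0,0],[0,0,0,0]]'
python3 -m inch '[[0,0,0.001,0],[0,0,0,0],[0,0,0,0]]'
```

```text
t: 7.0
eef_pos: [0.4515, 0.3963, 0.1319]
tool_rot: [0.0, 0.228, 0.974, 0.0]
contact_force: [-1.8, 0.2, 2.3]
gripper_width: 0.328
grasp_force: 70.4
t: 7.3
eef_pos: [0.4515, 0.3965, 0.1318]
tool_rot: [0.0, 0.228, 0.974, 0.001]
contact_force: [-4.2, -1.1, 10.6]
gripper_width: 0.331
grasp_force: 71.3
```

```bash
python3 -m inch '[[0,0,0,0],[0,0,0,0],[0,0,0,0],[0,0,0,0],[0,0,0,0]]' 0.0854
python3 -m inch '[[0,0,-0.01,0],[0,0,-0.03,0],[0,0,-0.03,0],[0,0,-0.04,0],[0,0,-0.03,0],[-0.015,-0.022,0,0],[-0.015,-0.022,0,0],[-0.015,-0.022,0,0],[-0.015,-0.022,0,0],[-0.015,-0.022,0,0],[-0.015,-0.022,0,0],[-0.015,-0.022,0,0]]'
python3 -m inch '[[-0.015,-0.022,0,0],[-0.01,-0.015,0,0],[0,0,0,0],[0,0,0,0]]'
python3 - <<'E'
from h import *
snap("wrist","w2"); go([.483,.141,.28])
E
```

```text
t: 7.8
eef_pos: [0.4516, 0.3957, 0.1301]
tool_rot: [-0.0, 0.228, 0.974, -0.0]
contact_force: [0.4, 0.4, -0.0]
gripper_width: 1.002
grasp_force: 0.0
t: 9.0
eef_pos: [0.4774, 0.21, 0.2711]
tool_rot: [0.0, 0.228, 0.974, 0.0]
contact_force: [0.8, 0.3, 0.3]
gripper_width: 1.003
grasp_force: 0.0
t: 9.4
eef_pos: [0.4833, 0.1673, 0.2709]
tool_rot: [0.0, 0.228, 0.974, 0.001]
contact_force: [-0.1, -0.1, 0.4]
gripper_width: 0.997
grasp_force: 0.0
tcp [0.4831 0.168  0.2707] tool d [-0.0118 -0.0242 -0.0093] |d| 0.029
y-axis deg 63.71 F [-0.47  0.64 -0.37] q [-0.64  0.18  0.21  1.92 -0.04  1.04  0.7 ] t 9.45
```

View pics/w2.png

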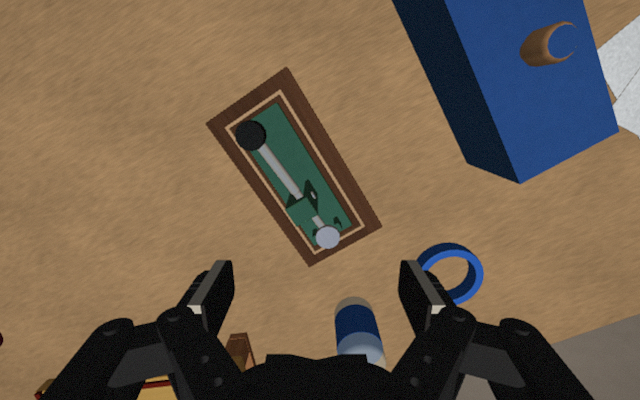

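```bash
python3 - <<'E'
from h import *
H=px("w2",251,135,.107); S=px("w2",328,237,.060); print(H,S,np.linalg.norm((S-H)[:2]))
u=(S-H)[:2]/np.linalg.norm((S-H)[:2]); a=np.arctan2(u[1],u[0]); print("yaw",np.degrees(a))
P=S[:2]-.06*u; P2=H[:2]+.096*u; print(P,P2); M=(P+P2)/2
print([proj("w2",[*M,.103]),proj("w2",[*M,.012])])
go([*M,.22])
i=cv2.imread("pics/w2.png")[60:280,190:400]; cv2.imwrite("pics/w2c.png",cv2.resize(i,None,fx=2.7,fy=2.7,interpolation=2))
E
```

```text
[0.4049 0.1342 0.107 ] [0.5597 0.1464 0.06  ] 0.15528000515198342
yaw 4.50624447703634
[0.49988547 0.14168594] [0.50060324 0.1417425 ]
[array([302.1, 211.5]), array([305. , 188.5])]
tcp [0.4831 0.168  0.2707] tool d [-0.027  -0.016   0.0507] |d| 0.06
y-axis deg 63.71 F [-0.47  0.64 -0.37] q [-0.64  0.18  0.21  1.92 -0.04  1.04  0.7 ] t 9.45
```

View pics/w2c.png

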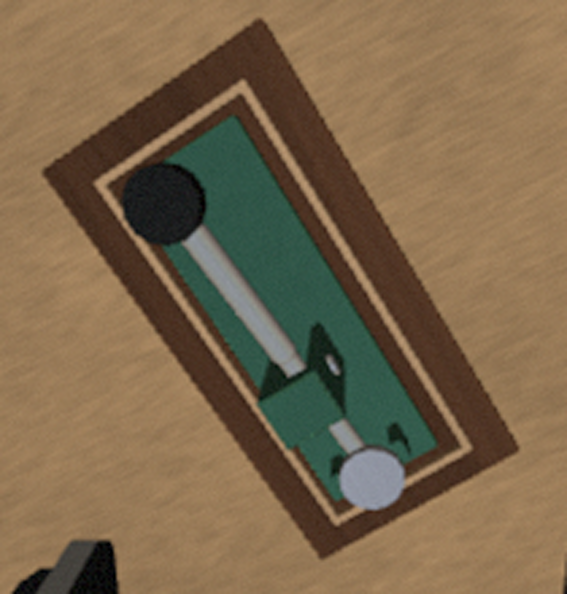

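```bash
python3 -m inch '[[-0.014,-0.008,0.02,0],[-0.013,-0.008,0.03,0],[0,0,0,-7.7],[0,0,0,-7.7],[0,0,0,-7.7],[0,0,0,-7.7],[0,0,0,0],[0,0,0,0]]'
python3 - <<'E'
from h import *
go([.5002,.1417,.082])
E
```

```text
t: 10.25
eef_pos: [0.5003, 0.1415, 0.2203]
tool_rot: [0.0, -0.038, 0.999, 0.0]
contact_force: [-0.0, 0.0, 0.1]
gripper_width: 0.997
grasp_force: 0.0
tcp [0.5003 0.1415 0.2203] tool d [1.000e-04 1.000e-04 1.383e-01] |d| 0.138
y-axis deg 94.33 F [-0.01  0.05  0.14] q [-0.52  0.25  0.14  1.96 -0.04  0.94  1.29] t 10.25
```

```bash
python3 -m inch '[[0,0,0.02,0],[0,0,0.03,0],[0,0,0.03,0],[0,0,0.025,0],[0,0,0.018,0],[0,0,0.01,0],[0,0,0.005,0],[0,0,0,0],[0,0,0,0]]'
python3 -m inch '[[0,0,0,0],[0,0,0,0],[0,0,0,0],[0,0,0,0],[0,0,0,0],[0,0,0,0],[0,0,0,0],[0,0,0,0]]' 0.01 100
python3 -m inch '[[0,0,-0.005,0],[0,0,-0.01,0],[0,0,-0.015,0],[0,0,-0.015,0],[0,0,-0.01,0],[0,0,-0.005,0],[0,0,0,0],[0,0,0,0]]'
python3 - <<'E'
from h import *
a=np.radians(-16); u=np.array([np.cos(a),np.sin(a)]); D=np.array([.6091,-.1933])
p=D-u*.19; print(p); go([*p,.14])
E
```

```text
t: 11.15
eef_pos: [0.5009, 0.1409, 0.0831]
tool_rot: [0.001, -0.039, 0.999, 0.0]
contact_force: [0.6, -0.3, -0.7]
gripper_width: 0.999
grasp_force: 0.0
t: 11.95
eef_pos: [0.5005, 0.1403, 0.0827]
tool_rot: [0.0, -0.039, 0.999, -0.0]
contact_force: [-2.0, -1.7, 5.2]
gripper_width: 0.317
grasp_force: 98.5
t: 12.75
eef_pos: [0.4999, 0.1404, 0.1418]
tool_rot: [-0.0, -0.039, 0.999, -0.0]
contact_force: [-0.2, 0.3, -7.2]
gripper_width: 0.316
grasp_force: 99.0
[ 0.42646028 -0.1409289 ]
tcp [0.4999 0.1404 0.1418] tool d [ 0.0951 -0.2748  0.002 ] |d| 0.291
y-axis deg 94.46 F [-0.2   0.27 -7.24] q [-0.5   0.36  0.13  2.03 -0.07  0.76  1.32] t 12.75
```

```bash
python3 -m inch '[[0.003,-0.013,0,0],[0.0055,-0.0275,0,0],[0.0055,-0.0275,0,0],[0.0055,-0.0275,0,0],[0.0055,-0.0275,0,0],[0.0055,-0.0275,0,0],[0.0055,-0.0275,0,0],[0.0055,-0.0275,0,0],[0.0055,-0.0275,0,0],[0.0055,-0.0275,0,0],[0.0055,-0.0275,0,0],[0,0,0,0]]'
python3 -m inch '[[0,0,0,6.8],[0,0,0,6.8],[0,0,0,6.8],[0,0,0,0],[0,0,0,0]]'
python3 - <<'E'
from h import *
i=cv2.imread("pics/scene0.png"); r=i[250:275,298:325].min(2); 
ys,xs=np.nonzero(r>120); u,v=xs.mean()+298,ys.mean()+250; print(len(xs),u,v,px("scene0",u,v,.068),px("top0",353.8,159.6,.068))
# frame yaw: fit the dark-red front/side edges through minAreaRect of gilded+red mask
t=cv2.imread("pics/top0.png"); h=cv2.cvtColor(t,cv2.COLOR_BGR2HSV)
m=cv2.inRange(h,(15,110,110),(32,255,255)); m[:,:300]=0; m[:,440:]=0; m[:65]=0; m[175:]=0
m=cv2.morphologyEx(m,2,np.ones((3,3))); pts=cv2.findNonZero(m); r=cv2.minAreaRect(pts); print(r)
b=[px("top0",*p,.09)[:2] for p in cv2.boxPoints(r)]; print(b)
for k in range(4): d=b[(k+1)%4]-b[k]; print(np.linalg.norm(d),np.degrees(np.arctan2(d[1],d[0])))
c=snap("wrist","w3"); snap("top","t3"); snap("scene","s3"); print(proj("w3",[.609,-.193,.068]))
go([.465,-.152,.14])
E
```

```text
t: 13.95
eef_pos: [0.4628, -0.1564, 0.142]
tool_rot: [-0.001, -0.035, 0.999, -0.001]
contact_force: [0.8, -0.4, -6.7]
gripper_width: 0.314
grasp_force: 100.3
t: 14.45
eef_pos: [0.4644, -0.151, 0.142]
tool_rot: [-0.0, 0.137, 0.991, -0.0]
contact_force: [-1.1, -0.1, -6.9]
gripper_width: 0.314
grasp_force: 100.3
21 311.6190476190476 261.7142857142857 [ 0.6096 -0.1949  0.068 ] [ 0.6105 -0.1926  0.068 ]
((366.8497314453125, 116.61225891113281), (88.12609100341797, 66.28803253173828), 16.771224975585938)
[array([ 0.6851, -0.0674]), array([ 0.8989, -0.132 ]), array([ 0.8109, -0.4067]), array([ 0.5997, -0.3371])]
0.22334636777883807 -16.81227290020271
0.2884511917118735 -107.7628331341669
0.2223726601900512 161.76059915334886
0.282897949798156 72.42970663139485
[315.  373.4]
tcp [ 0.4647 -0.1511  0.1422] tool d [-0.0006 -0.0008  0.0022] |d| 0.002
y-axis deg 74.16 F [ 1.16 -0.31 -6.95] q [-0.08  0.32  0.31  2.11 -0.14  0.74  1.62] t 14.6
```

```bash
python3 -m inch '[[0,0,0.01,1.4],[0,0,0.02,0],[0,0,0.02,0],[0,0,0.01,0],[0,0,0.006,0],[0,0,0.002,0],[0,0,0,0],[0,0,0,0]]'
python3 - <<'E'
from h import *
snap("scene","s4"); go([.5526,-.1762,.0735])
i=cv2.imread("pics/s4.png")[140:340,180:400]; cv2.imwrite("pics/s4c.png",cv2.resize(i,None,fx=2.9,fy=2.9,interpolation=2))
E
```

```text
t: 15.4
eef_pos: [0.4655, -0.1512, 0.0749]
tool_rot: [0.001, 0.151, 0.989, 0.0]
contact_force: [0.2, 0.2, -6.8]
gripper_width: 0.318
grasp_force: 100.1
tcp [ 0.4654 -0.1512  0.0749] tool d [-0.0907  0.0021  0.0016] |d| 0.091
y-axis deg 72.65 F [ 1.16 -0.25 -7.68] q [-0.04  0.44  0.28  2.14 -0.21  0.58  1.66] t 15.45
```

View pics/s4c.png

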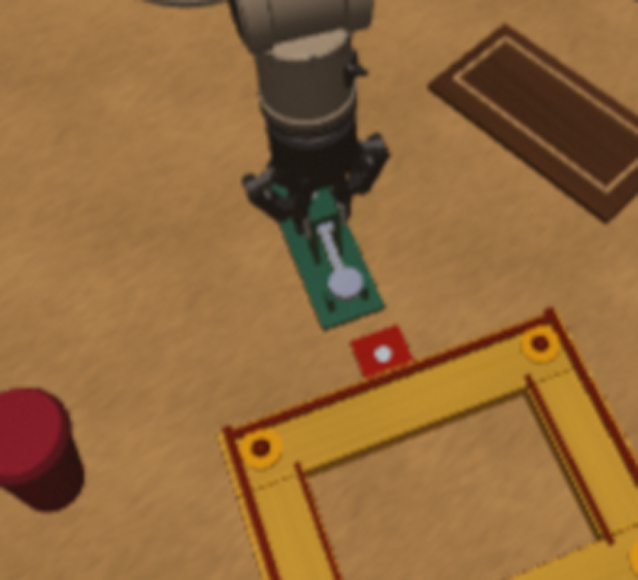

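```bash
python3 - <<'E'
from h import *
S=px("s4",180+346/2.9,140+282/2.9,.0515); D=px("s4",180+383/2.9,140+354/2.9,.068); T=pose(); a=np.radians(-17.3)
print(S,D, T[:2,3]+.06*np.array([np.cos(a),np.sin(a)])); d=np.append((D-S)[:2],0); print(T[:3,:3].T@d)
E
```

```text
[ 0.5267 -0.1709  0.0515] [ 0.6111 -0.1947  0.068 ] [ 0.52272533 -0.16902617]
[-0.08765726  0.00244766  0.00012056]
```

```bash
python3 -m inch '[[-0.01,0.0005,0,0],[-0.018,0.0005,0,0],[-0.02,0.0005,0,0],[-0.02,0.0005,0,0],[-0.013,0,0,0],[-0.008,0,0,0],[0,0,0,0],[0,0,0,0]]'
python3 -m inch '[[0,0,0.0015,0],[0,0,0.0015,0],[0,0,0.001,0],[0,0,0,0],[0,0,0,0]]'
```

```text
t: 16.25
eef_pos: [0.5498, -0.1755, 0.0741]
tool_rot: [-0.001, 0.151, 0.989, 0.0]
contact_force: [-0.5, -0.1, -7.8]
gripper_width: 0.313
grasp_force: 100.3
t: 16.75
eef_pos: [0.5497, -0.1756, 0.0708]
tool_rot: [-0.001, 0.151, 0.989, 0.0]
contact_force: [-4.9, 1.2, 3.5]
gripper_width: 0.312
grasp_force: 101.4
```

```bash
python3 -m inch '[[0,0,0,0],[0,0,0,0],[0,0,0,0],[0,0,0,0],[0,0,0,0]]' 0.0854
python3 -m inch '[[0,0,-0.005,0],[0,0,-0.02,0],[0,0,-0.03,0],[0,0,-0.035,0],[0,0,-0.03,0],[0,0,-0.01,0],[0,0,0,0],[0,0,0,0]]'
python3 - <<'E'
from h import *
snap("wrist","w5"); snap("top","t5"); snap("scene","s5"); go([.459,-.150,.20])
a=cv2.imread("pics/w5.png"); i=cv2.imread("pics/s5.png")[140:340,180:400]; i=cv2.resize(i,(440,400),interpolation=2)
cv2.imwrite("pics/v5.png",np.hstack([cv2.resize(a[:,140:500],(360,400)),i]))
E
```

```text
t: 17.25
eef_pos: [0.5507, -0.1757, 0.0704]
tool_rot: [0.0, 0.151, 0.989, -0.0]
contact_force: [0.6, -0.5, 1.2]
gripper_width: 0.996
grasp_force: 0.0
t: 18.05
eef_pos: [0.5498, -0.1754, 0.1993]
tool_rot: [-0.001, 0.151, 0.989, 0.0]
contact_force: [-0.5, 0.5, -0.2]
gripper_width: 1.0
grasp_force: 0.0
tcp [ 0.5495 -0.1754  0.1987] tool d [ 0.094  -0.0028 -0.001 ] |d| 0.094
y-axis deg 72.66 F [-0.35 -0.46 -0.58] q [-0.06  0.38  0.33  1.86 -0.15  0.93  1.61] t 18.2
```

View pics/v5.png

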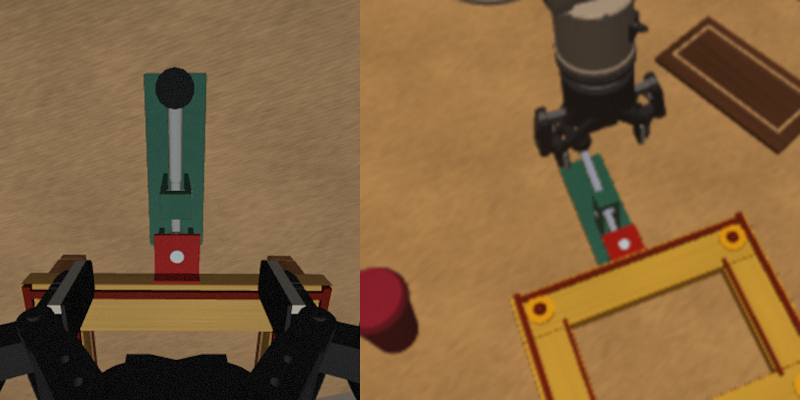

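```bash
python3 - <<'E'
from h import *
D=px("w5",317,257,.068); H=px("w5",315,88,.095); B=px("w5",315.5,73,.01); print(D,H,np.linalg.norm((D-H)[:2]),B,np.linalg.norm((D-B)[:2]),"exp 175")
T=pose(); print("tool frame D,H:",(T[:3,:3].T@(D-T[:3,3])).round(4),(T[:3,:3].T@(H-T[:3,3])).round(4))
E
```

```text
[ 0.6088 -0.193   0.068 ] [ 0.4578 -0.1477  0.095 ] 0.1576486282845493 [ 0.4403 -0.142   0.01  ] 0.17604899886111253 exp 175
tool frame D,H: [-0.0622  0.0009  0.1305] [ 0.0955 -0.0009  0.104 ]
```

```bash
python3 -m inch '[[0.02,-0.0002,0,0],[0.03,-0.0003,0,0],[0.03,-0.0003,0,0],[0.018,-0.0002,0,0],[0,0,0.02,0],[0,0,0.03,0],[0,0,0.02,0],[0,0,0,0],[0,0,0,0],[0,0,0,0]]' 0.0 40
python3 -m inch '[[0,0,0.01,0],[0,0,0.01,0],[0,0,0.01,0],[0,0,0.01,0],[0,0,0,0],[0,0,0,0]]'
python3 - <<'E'
from h import *
go([.457,-.147,.053])
E
```

```text
t: 19.2
eef_pos: [0.4572, -0.1476, 0.131]
tool_rot: [0.001, 0.151, 0.989, -0.0]
contact_force: [1.4, 0.2, 0.3]
gripper_width: -0.003
grasp_force: 0.0
t: 19.8
eef_pos: [0.4559, -0.1473, 0.0898]
tool_rot: [-0.001, 0.151, 0.989, 0.0]
contact_force: [-3.2, 1.2, 2.3]
gripper_width: -0.0
grasp_force: 1.2
tcp [ 0.4559 -0.1473  0.0898] tool d [-0.001   0.0006  0.0368] |d| 0.037
y-axis deg 72.65 F [-3.15  1.18  2.29] q [-0.06  0.4   0.29  2.16 -0.19  0.61  1.64] t 19.8
```

```bash
python3 -m inch '[[0.002,0,0,0],[0.001,0,0.002,0],[0,0,0.004,0],[0,0,0.006,0],[0,0,0.006,0],[0,0,0,0],[0,0,0,0]]'
python3 -m inch '[[-0.001,0,0.005,0],[-0.001,0,0.005,0],[-0.001,0,0.005,0],[-0.001,0,0.003,0],[0,0,0,0],[0,0,0,0]]'
python3 - <<'E'
from h import *
snap("scene","s6"); go([.457,-.147,.053])
i=cv2.imread("pics/s6.png")[140:340,180:400]; cv2.imwrite("pics/s6c.png",cv2.resize(i,None,fx=2.9,fy=2.9,interpolation=2))
E
```

```text
t: 20.5
eef_pos: [0.4524, -0.1462, 0.0718]
tool_rot: [-0.001, 0.151, 0.989, 0.0]
contact_force: [-5.4, 2.4, 4.1]
gripper_width: -0.002
grasp_force: 3.2
t: 21.1
eef_pos: [0.4531, -0.1464, 0.0545]
tool_rot: [-0.005, 0.151, 0.989, 0.001]
contact_force: [-16.9, 5.0, 27.3]
gripper_width: 0.001
grasp_force: 16.3
tcp [ 0.4531 -0.1464  0.0545] tool d [-0.0039  0.0006  0.0015] |d| 0.004
y-axis deg 72.63 F [-17.43   5.48  27.08] q [-0.03  0.46  0.26  2.17 -0.23  0.54  1.67] t 21.15
```

```bash
python3 -m inch '[[0.002,0,-0.002,0],[0.001,0,0,0],[0,0,0,0],[0,0,0,0]]'
python3 - <<'E'
from h import *
snap("scene","s6"); go([.457,-.147,.053])
i=cv2.imread("pics/s6.png")[140:340,180:400]; cv2.imwrite("pics/s6c.png",cv2.resize(i,None,fx=2.9,fy=2.9,interpolation=2))
a=cv2.imread("pics/s6.png"); ys,xs=np.nonzero(a[235:275,298:330].min(2)>120); u,v=xs.mean()+298,ys.mean()+235; print(len(xs),u,v,[px("s6",u,v,z) for z in(.068,.077,.085)])
E
```

```text
t: 21.55
eef_pos: [0.4528, -0.1463, 0.0562]
tool_rot: [-0.002, 0.151, 0.989, 0.0]
contact_force: [-8.3, 3.2, 9.0]
gripper_width: -0.001
grasp_force: 6.4
tcp [ 0.4528 -0.1463  0.0562] tool d [-0.0042  0.0006  0.0032] |d| 0.005
y-axis deg 72.65 F [-8.06  2.78 10.63] q [-0.03  0.46  0.26  2.18 -0.22  0.53  1.67] t 21.6
39 308.7692307692308 254.23076923076923 [array([ 0.5887, -0.1875,  0.068 ]), array([ 0.5924, -0.1902,  0.077 ]), array([ 0.5956, -0.1925,  0.085 ])]
```

View pics/s6c.png

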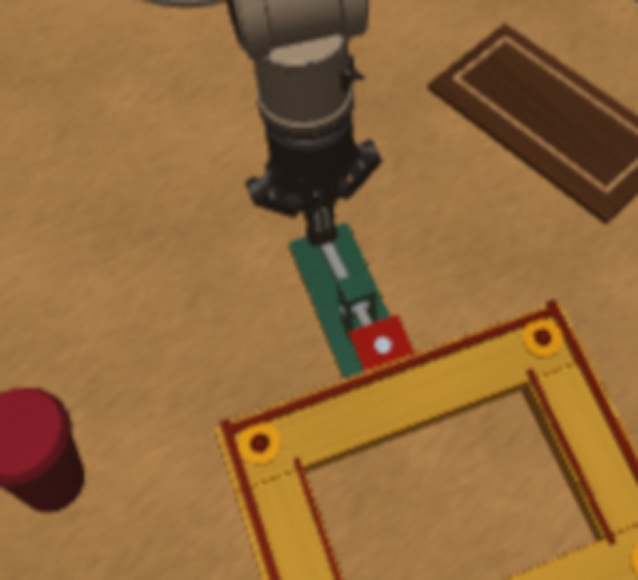

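```bash
python3 - <<'E'
from h import *
f=lambda x,y,z:px("s6",180+x/2.9,140+y/2.9,z)
a=f(346,224,.01); b=f(291,243,.01); c=f(344,377,.01); print(a,b,c,np.linalg.norm(a-b),np.linalg.norm(c-b)); m=(a+b)/2; print("rear mid",m)
d=a-b; n=np.array([-d[1],d[0]])/np.linalg.norm(d[:2]); n=n*np.sign(n[0]); print("saddle",m[:2]+n*.175, "yaw",np.degrees(np.arctan2(n[1],n[0])))
for z in (.068,.077,.085): print(z,(proj("s6",[.6095,-.1937,z])-[180,140])*2.9)
E
```

```text
[ 0.455  -0.1176  0.01  ] [ 0.438  -0.1733  0.01  ] [ 0.5844 -0.22    0.01  ] 0.05823650058167989 0.15366798625608394
rear mid [ 0.4465  -0.14545  0.01   ]
saddle [ 0.61387785 -0.1965348 ] yaw -16.972527952009884
0.068 [382.8  352.06]
0.077 [382.51 347.42]
0.085 [382.51 343.36]
```

```bash
python3 -m inch '[[0.002,0,-0.005,0],[0.001,0,-0.01,0],[0,0,-0.01,0],[-0.001,0,-0.01,0],[-0.002,0,-0.012,0],[0,0,-0.02,0],[0,0,-0.03,0],[0,0,-0.03,0],[0,0,-0.015,0],[0,0,0,0],[0,0,0,0],[0,0,0,0]]'
python3 -m inch '[[-0.03,0,0,0],[-0.03,0,0,0],[-0.03,0,0,0],[0,0,0,0],[0,0,0,0]]'
python3 - <<'E'
from h import *
snap("wrist","w7"); go([.457,-.147,.13])
a=cv2.imread("pics/w7.png"); cv2.imwrite("pics/v7.png",a[:,100:540])
E
```

```text
t: 22.8
eef_pos: [0.4539, -0.1466, 0.1974]
tool_rot: [-0.001, 0.151, 0.989, -0.0]
contact_force: [0.6, 0.2, 0.2]
gripper_width: -0.004
grasp_force: 0.0
t: 23.3
eef_pos: [0.5398, -0.1736, 0.1968]
tool_rot: [-0.002, 0.151, 0.989, -0.0]
contact_force: [0.6, 0.3, -0.0]
gripper_width: 0.003
grasp_force: 0.0
tcp [ 0.5392 -0.1735  0.197 ] tool d [0.0862 0.0008 0.0672] |d| 0.109
y-axis deg 72.63 F [ 0.18 -0.98  0.78] q [-0.07  0.36  0.35  1.88 -0.15  0.92  1.61] t 23.35
```

View pics/v7.png

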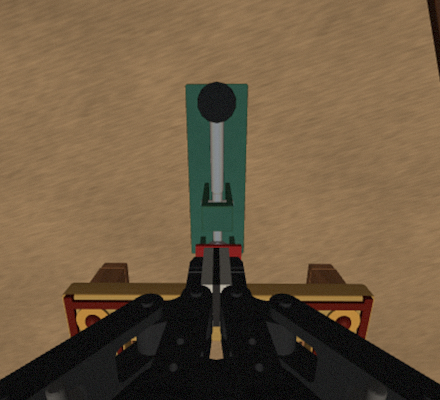

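```bash
python3 - <<'E'
from h import *
H=px("w7",316.5,102,.095); B=px("w7",317,84,.01); D=np.array([.6095,-.1935]); u=np.array([.956,-.292])
print(H,B,np.linalg.norm(D-H[:2]),np.linalg.norm(D-B[:2]),"saddle",H[:2]+.156*u)
T=pose(); print((T[:3,:3].T@(H-T[:3,3])).round(4))
E
```

```text
[ 0.4575 -0.1479  0.095 ] [ 0.4404 -0.142   0.01  ] 0.15869265893544038 0.1767683795252986 saddle [ 0.606636 -0.193452]
[8.540e-02 1.000e-04 1.022e-01]
```

```bash
python3 -m inch '[[0.03,0,0,0],[0.03,0,0,0],[0.029,0,0.01,0],[0,0,0.03,0],[0,0,0.03,0],[0,0,0.012,0],[0,0,0,0],[0,0,0,0]]'
python3 -m inch '[[0,0,0.006,0],[0.001,0,0.008,0],[0.001,0,0.008,0],[0.001,0,0.008,0],[0.001,0,0.007,0],[0.001,0,0.007,0],[0,0,0.006,0],[-0.001,0,0.005,0],[-0.001,0,0.003,0],[0,0,0,0],[0,0,0,0]]'
```

```text
t: 24.15
eef_pos: [0.4558, -0.1473, 0.1169]
tool_rot: [0.0, 0.151, 0.989, -0.0]
contact_force: [0.3, 0.1, -0.1]
gripper_width: 0.001
grasp_force: 0.0
t: 25.25
eef_pos: [0.4503, -0.1455, 0.0572]
tool_rot: [-0.003, 0.151, 0.989, 0.0]
contact_force: [-7.3, 3.1, 3.2]
gripper_width: -0.001
grasp_force: 3.5
```

```bash
python3 -m inch '[[0.001,0,0.0015,0],[0,0,0.0005,0],[0,0,0,0],[0,0,0,0],[0,0,0,0]]'
python3 - <<'E'
from h import *
snap("scene","s8"); o=bot.get_obs(); go([.457,-.147,.053])
i=cv2.imread("pics/s8.png")[130:350,180:500]; cv2.imwrite("pics/s8c.png",cv2.resize(i,None,fx=2.4,fy=2.4,interpolation=2))
E
```

```text
t: 25.75
eef_pos: [0.4504, -0.1455, 0.0556]
tool_rot: [-0.002, 0.151, 0.989, 0.0]
contact_force: [-5.0, 2.0, 3.5]
gripper_width: 0.001
grasp_force: 3.1
tcp [ 0.4504 -0.1455  0.0556] tool d [-0.0068  0.0006  0.0025] |d| 0.007
y-axis deg 72.66 F [-5.16  2.51  4.46] q [-0.04  0.46  0.27  2.19 -0.23  0.53  1.67] t 25.8
```

View pics/s8c.png

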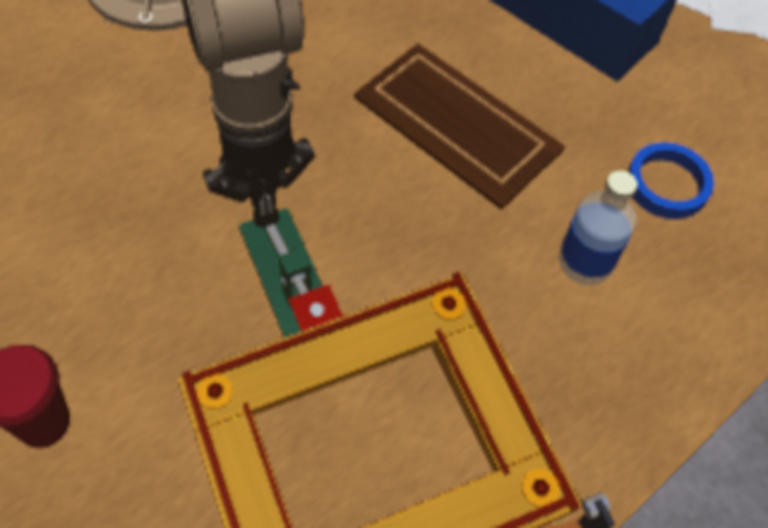

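```bash
python3 -m inch '[[0,0,0.001,0],[0,0,0,0],[0,0,0,0]]'; python3 -m inch '[[0,0,0.001,0],[0,0,0,0],[0,0,0,0]]'
```

```text
t: 26.1
eef_pos: [0.4504, -0.1455, 0.0548]
tool_rot: [-0.001, 0.151, 0.989, 0.0]
contact_force: [-7.1, 2.3, 8.2]
gripper_width: -0.002
grasp_force: 5.4
t: 26.4
eef_pos: [0.4505, -0.1455, 0.0542]
tool_rot: [-0.001, 0.151, 0.989, 0.0]
contact_force: [-7.9, 3.8, 14.1]
gripper_width: 0.004
grasp_force: 8.2
```

On the stop, with about 14 N down. Checking the dot height, then handing in.

```bash
python3 -m inch '[[0,0,0,0],[0,0,0,0],[0,0,0,0]]'; python3 - <<'E'
from h import *
snap("scene","s9"); a=cv2.imread("pics/s9.png").astype(int)
c=proj("s9",[.6095,-.1937,.085]); u0,v0=map(int,c.round()); p=a[v0-5:v0+6,u0-4:u0+5].min(2); ys,xs=np.nonzero(p>110)
print("dot",xs.mean()+u0-4,ys.mean()+v0-5,[proj("s9",[.6105,-.1945,z]) for z in(.068,.077,.085)])
go([.45,-.145,.054]); print(bot.hand_in())
E
```

```text
t: 26.7
eef_pos: [0.4505, -0.1456, 0.0543]
tool_rot: [-0.001, 0.151, 0.989, 0.0]
contact_force: [-7.7, 3.1, 13.4]
gripper_width: -0.0
grasp_force: 8.1
dot 311.5 258.5 [array([312. , 261.9]), array([311.9, 260.3]), array([311.9, 258.9])]
tcp [ 0.4505 -0.1455  0.0542] tool d [0.0006 0.0003 0.0002] |d| 0.001
y-axis deg 72.65 F [-7.59  3.51 13.34] q [-0.04  0.46  0.27  2.19 -0.24  0.53  1.68] t 26.75
the job is handed in; nothing more can be done
None
```

I handed the job in at 26.75 s, but `hand_in` returned no verdict: the lid stands knob up on the bench, the trial stroke was done, and the handle is held fully down at about 13 N with the white dot measured at about 85 mm (77 mm needed).

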